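# Bring the green-stone ring to the loupe

## Task

On the ring viewer, slowly push the brass arms round with a fingertip: turn the three-armed carousel until the green-stone ring stands centred over the white dot, and swing the loupe's arm in until the loupe stands centred over the yellow dot. Do not pinch the arms, do not touch the rings or the loupe itself, and leave the jar, ring cone and ring box where they are; finish with the hand clear.

Things in the scene. Friction and masses are not known exactly. Their poses are not given: they have to be found in the camera images.
- viewer: The ring viewer, one heavy fixed instrument with a black base 12 mm thick: round, 150 mm across, under the carousel, with an L-shaped extension under the two dots and the loupe's pivot. Origin on the table under the carousel's axis; its +y points from there to the white dot, z up.
- carousel_axis (a point): Point on the carousel's vertical axis, 62 mm above the table. Dark hub of 24 mm radius, top at 77 mm; three straight brass arms 120 degrees apart, reaching 137 mm from the axis, 12 mm wide, from 52 to 72 mm above the table, each with a ring on a round coloured pad at 125 mm. Push an arm's side about 75 mm from the axis; there is 40 mm of free height under the arms.
- loupe_axis (a point): Point on the vertical pivot of the loupe's arm, 62 mm above the table: a steel post of 15 mm radius, top 77 mm above the table. A single brass arm, 12 mm wide, from 52 to 72 mm above the table, reaches 105 mm from the pivot and carries the loupe at 100 mm. A good place to push the arm's side is about 50 mm from the pivot.
- ring_mark (a point): Centre of the white dot (16 mm across) on the black base, 13.5 mm above the table, 125 mm from the carousel's axis: the green-stone ring must end above it.
- lens_mark (a point): Centre of the yellow dot (16 mm across) on the black base, 13.5 mm above the table, 55 mm beyond the white dot on the same line from the carousel's axis, 100 mm from the loupe's pivot: the loupe must end above it.
- carousel (a joint): Carousel angle (rad), growing anticlockwise seen from above; 0 (or any whole turn) puts the green-stone ring over the white dot. It has no stop that matters, may be turned either way, needs about 1 to 1.5 N at 75 mm and stays where it is left.
- loupe_arm (a joint): Angle of the loupe's arm (rad), growing anticlockwise seen from above, away from the carousel; 0 puts the loupe over the yellow dot. It starts swung out between 0.8 and 1.7 rad. No stop at 0 (range -0.7 to 2.2); needs about 1.2 N at 50 mm and stays where it is left.
- green_stone (a point): The green stone on top of a gold ring (22 mm across) that stands fixed on a green pad (24 mm across, 8 mm thick) on one carousel arm; the point is on the stone's axis, 104.5 mm above the table, 125 mm from the carousel's axis; the top of the stone and of its ring is at about 108 mm. The same-sized rings on the other two arms have a red and a blue stone and pad.
- ring_green: Gold ring with green stone and its green pad; origin under the pad, 72 mm above the table. Must not be touched.
- ring_red: Gold ring with red stone and its red pad, 120 degrees anticlockwise from the green one; origin under the pad. Must not be touched.
- ring_blue: Silver ring with blue stone and its blue pad, 120 degrees clockwise from the green one; origin under the pad. Must not be touched.
- lens (a point): Centre of the loupe, a black barrel with a glass lens, 34 mm across, 24 mm long, lying level at the end of the loupe's arm; centre 89 mm, top 106 mm above the table. It is over the yellow dot when its centre is straight above it.
- loupe: The loupe's barrel itself, origin under it on the arm, 72 mm above the table. Must not be touched.
- arms_left: The anticlockwise-facing halves (6 mm wide) of the carousel's three brass arms; origin at the carousel's foot. Push on these to turn it clockwise.
- arms_right: The clockwise-facing halves (6 mm wide) of the carousel's three brass arms; origin at the carousel's foot. Push on these to turn it anticlockwise.
- loupe_arm_left: The anticlockwise-facing half (6 mm wide) of the loupe's brass arm; origin at the pivot's foot. Push on this to turn it clockwise, joint value falling.
- loupe_arm_right: The clockwise-facing half (6 mm wide) of the loupe's brass arm; origin at the pivot's foot.
- jar: Loose amber glass jar with a white cap, 48 mm across, 70 mm high; origin under its centre. Bystander.
- ring_cone: Loose white ring cone, foot 44 mm across, 77 mm high; origin under its centre. Bystander.
- ring_box: Loose closed blue ring box, 50 x 50 x 39 mm; origin under its centre. Bystander.

How it is judged:
At the end, for the whole second after the job is handed in: The green stone stands within 8 mm (seen from above) of the white dot's centre, the loupe's centre within 8 mm of the yellow dot's centre, both at rest, and the jar, ring cone and ring box stand upright within 15 mm of where they began (horizontal distance between green_stone and ring_mark below 0.008 m and horizontal distance between lens and lens_mark below 0.008 m and not (velocity of joint carousel above 0.05 rad/s or velocity of joint carousel below -0.05 rad/s) and not (velocity of joint loupe_arm above 0.05 rad/s or velocity of joint loupe_arm below -0.05 rad/s) and distance of each of jar, ring_cone, ring_box from where it was at the start of the episode below 0.015 m and angle between each of jar, ring_cone, ring_box's own z axis and vertical below 0.1 rad); the robot touches nothing.
It fails at once if a ring on the carousel or the loupe itself is touched (over 1.5 N) (contact force between any of the fingers, the arm and ring_green above 1.5 N or contact force between any of the fingers, the arm and ring_red above 1.5 N or contact force between any of the fingers, the arm and ring_blue above 1.5 N or contact force between any of the fingers, the arm and loupe above 1.5 N).
It fails at once if an arm is pinched: both of its sides pressed at once (over 1 N each) ((contact force between the fingers and arms_left above 1 N and contact force between the fingers and arms_right above 1 N) or (contact force between the fingers and loupe_arm_left above 1 N and contact force between the fingers and loupe_arm_right above 1 N)).
It fails at once if the carousel or the loupe's arm is turned faster than 3 rad/s ((velocity of joint carousel above 3 rad/s or velocity of joint carousel below -3 rad/s) or (velocity of joint loupe_arm above 3 rad/s or velocity of joint loupe_arm below -3 rad/s)).
It fails at once if the jar, ring cone or ring box is moved more than 20 mm or lifted (distance of any of jar, ring_cone, ring_box from where it was at the start of the episode above 0.02 m).
It also fails if it takes over 64 s, if anything falls off the work surface, if the arm or the gripper's body presses on something with over 40 N, if the wrist force passes 120 N, or if a joint passes its speed limit or range.

## Robot

A 6-joint arm with a two-finger parallel gripper is mounted at the origin on the work surface. World frame = base frame: x ahead of the robot, y to its left, z up, the work surface at z = 0. Lengths are in m, angles in rad, forces in N, time in s.
With the tool pointing down it reaches from about 0.425 to 0.95 m from the base axis. Payload 3.5 kg.
Tool frame: the origin (TCP) lies midway between the tips of the shut fingers; the grasp point (between the pads) lies ctrl.grasp_offset behind it (ctrl.grasp_offset is the distance from the TCP to the grasp point, in m); x points along the fingers, y is the direction in which the jaws open and shut, and the axes are right-handed (so a half turn about x gives the same grasp; the last joint's range is limited). The gripper opens to 85 mm and grips with 20 to 120 N. Pads are 22 mm wide; open, the fingers measure 114 mm over their backs; the gripper's body (76 mm by 85 mm) begins 54 mm behind the grasp point. The pads swing forward as they close: fully open they stand 13 mm farther back than shut.
Start: joints at [1.113, 0.286, 1.577, -0, 1.279, -0.15], TCP at [0.204, 0.643, 0.231] pointing down, gripper open.
Joint ranges: [-2.77, 2.77], [-0.9, 2.22], [0.21, 2.48], [-1.53, 4.67], [0.24, 2.81], [-2.84, 2.84]. Speed limits (rad/s): [2.79, 2.79, 3.14, 3.14, 3.14, 3.14].

## Interface

Orientations are given as a unit quaternion [x, y, z, w].
In Python, from plant import readout, read_camera, sign_off, ctrl gives the robot as it stands.
- The arm moves only by the tool drive_tool, never from a script. Its argument "steps" is a list of rows, each a list of 5 numbers: the shift along the tool's x, y, z in cm, then the turn about the tool's x in degrees, then the opening, from 0 (shut) to 1 (fully open). A call has 1 to 10 rows; each row shifts and turns the commanded pose from where the row before left it, along the tool's axes as they then stand; what a row does not reach is not made up. A row lasts 1/10 s, in which the tool goes at most 50 mm and 8.59 degrees, less where a joint would pass 70% of its speed; a pose out of reach is approached as far as the arm can. A call is refused whole if a number of a shift passes 5 or a number of a turn 8.59, either way. A call with a gripper value outside its range is refused whole. The fingers move at their own pace and stop on an object; "force" is the grip in N (left out, the last holds). Time passes only in rows, so rows that do not move let the fingers close. It gives the time, the measured TCP pose, the force and the opening at its end, in the units of the state.
- readout.get_state(): the state, without advancing time (a new reading comes with each control period).
- read_camera(name): name is "scene" or "top"; returns a dict with "frame" (384x512x3 uint8, red, green, blue), "vertical_fov" (degrees; the focal length in pixels is half the picture's height over the tangent of half this angle, whatever the lens; pixels are square), "cx", "cy" (the principal point, pixels), "eye" and "orientation" of the camera in the world. Camera axes: x right, y up, looking along -z (the intrinsics and any distortion apply to the point x, -y, -z); pixel columns grow to the right and rows downward; lengths in m; the calibration is good to about 2 mm. A picture is of the moment at which its call begins. There is no depth.
- sign_off(): hands the job in, once; it reports no verdict.
The state is a dict: "time": time; "qpos": joint angles; "dq": joint speeds; "joint_efforts": joint torques, N m; "eef_pos": TCP position; "tcp_rot": TCP orientation; "contact_force": force on the tool from outside, world axes, zero at the start; "wrist_torque": the same for the moment, N m; "opening": opening from 0.0 (shut) to 1.0 (fully open).
Only numpy, scipy, OpenCV 4.12 (cv2) and the standard library are available. Lean on these libraries where they do the work, as an engineer would, in place of code of your own. Each camera call takes 0.05 s, during which the arm holds its last target. There are 200 camera calls.

## Working session

There is one attempt and no reset: what is moved stays moved. The work goes in short steps, Python scripts to look and compute and a tool call to move; the robot and the scene stay as the last step left them, time stands still between calls to the robot, and variables do not carry over. Pictures are saved under pics/ and viewed, about 8 in all and at most 12, crops included, and the job is handed in when it is done.

Besides the shell and the picture viewer there is one more tool, called after "Emit:" as a command line: name --pt "numbers of a row" for each row, then --argument value for the rest. drive_tool: Moves the arm, as the interface text tells. Its arguments: {"type":"object","properties":{"steps":{"type":"array","items":{"type":"array","items":{"type":"number"}}},"force":{"type":"number"}},"required":["steps"]}

```bash
ls; mkdir -p pics; python3 - <<'E'
from plant import readout, read_camera, ctrl
import cv2,json
s=readout.get_state(); print(s, ctrl.grasp_offset)
for n in("scene","top"):
    c=read_camera(n); cv2.imwrite(f"pics/{n}0.png",cv2.resize(c["frame"][:,:,::-1],(768,576)))
    print({k:v for k,v in c.items() if k!="frame"})
E
```

```text
pics
{'time': 0.0, 'qpos': array([ 1.11300353e+00,  2.87204849e-01,  1.57822169e+00,  2.21347758e-05,
        1.27860507e+00, -1.49955493e-01]), 'dq': array([ 0.00031271, -0.00055824,  0.00147726, -0.00336077,  0.00054021,
        0.00013451]), 'joint_efforts': array([ 5.70494205e-05, -4.05960917e+01, -2.92636675e+01, -6.80488506e-05,
        5.69027106e-03, -4.68569226e-06]), 'eef_pos': array([0.20415932, 0.64267447, 0.22989687]), 'tcp_rot': array([ 0.10758929,  0.69901159, -0.1092304 ,  0.69848126]), 'contact_force': array([-0.04601635, -0.02114735,  0.24695736]), 'wrist_torque': array([ 0.00446952,  0.04580618, -0.00336927]), 'opening': 0.9954127763386997} 0.0187
{'vertical_fov': 54.7389621282367, 'cx': 250.42136372398636, 'cy': 190.06550604905283, 'eye': array([ 0.99210512, -0.70420747,  0.57426606]), 'orientation': array([0.46196675, 0.14204363, 0.2379992 , 0.84247653])}
{'vertical_fov': 52.52668102052638, 'cx': 258.4645108170021, 'cy': 187.71250518407766, 'eye': array([ 0.54590457, -0.09928014,  0.91665541]), 'orientation': array([-0.0007442 ,  0.01993267,  0.71672402, -0.6970716 ])}
```

View pics/top0.png

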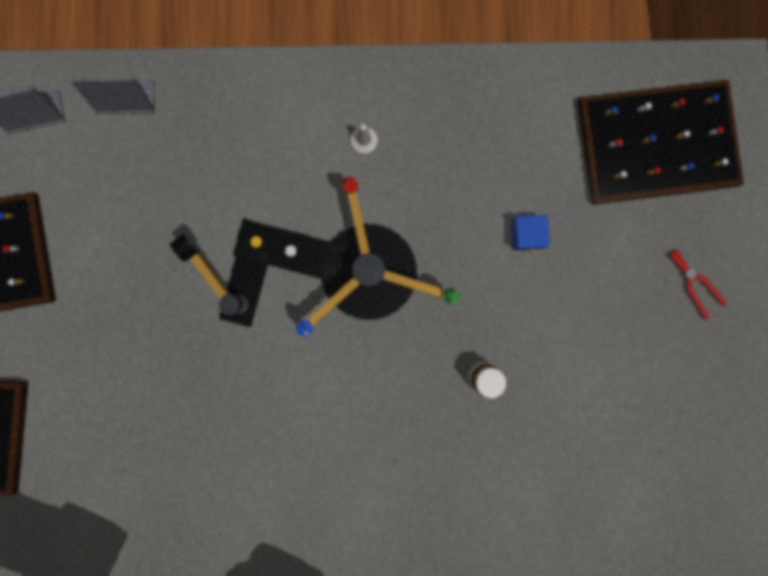

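View pics/scene0.png

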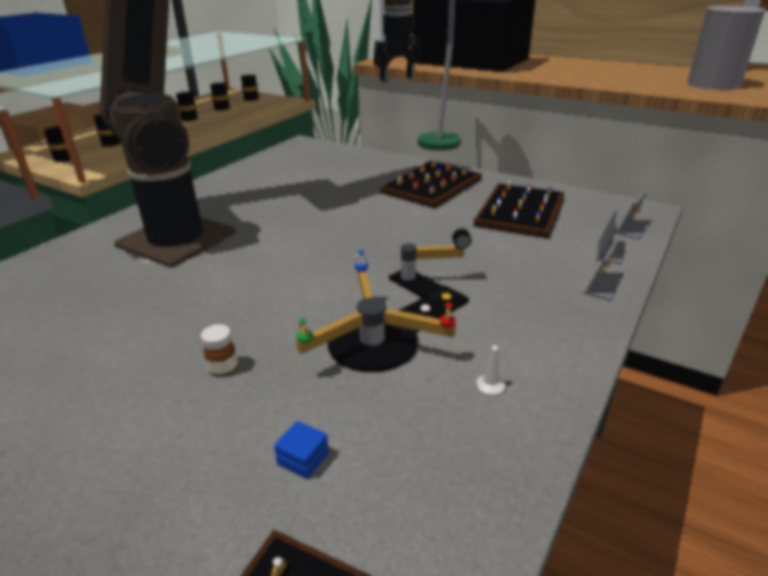

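The top view shows the white dot at (291,251), yellow dot (256,242), hub (369,268), green ring (451,296), red (350,185), blue (304,327), loupe (183,246) and pivot (232,304), all in the 768-wide picture. In the scene view, the jar, cone and box stand around the carousel. Next I measure these.

```bash
cat > h.py <<'E'
import numpy as np,cv2
from scipy.spatial.transform import Rotation as R
from plant import readout, read_camera
def ray(c,u,v,z):
    f=192/np.tan(np.radians(c["vertical_fov"]/2))
    d=R.from_quat(c["orientation"]).apply([(u-c["cx"])/f,-(v-c["cy"])/f,-1])
    e=np.array(c["eye"]); return e+d*(z-e[2])/d[2]
def cen(c,lo,hi,near,r=14):
    hsv=cv2.cvtColor(c["frame"],cv2.COLOR_RGB2HSV); m=cv2.inRange(hsv,np.array(lo),np.array(hi))
    w=np.zeros_like(m); cv2.circle(w,tuple(int(round(a)) for a in near),r,255,-1); m&=w
    n,_,st,ce=cv2.connectedComponentsWithStats(m)
    if n<2: return None,0
    i=1+np.argmax(st[1:,4]); return ce[i],st[i,4]
def proj(c,p):
    f=192/np.tan(np.radians(c["vertical_fov"]/2))
    q=R.from_quat(c["orientation"]).inv().apply(np.array(p)-c["eye"])
    return np.array([c["cx"]+f*q[0]/-q[2], c["cy"]-f*q[1]/-q[2]])
E
python3 - <<'E'
from h import *
c=read_camera("top")
P={}
for n,lo,hi,near,z in [("white",(0,0,130),(180,60,255),(194,167),.0135),("yellow",(15,120,120),(35,255,255),(171,161),.0135),
 ("green",(45,100,50),(85,255,255),(301,197),.08),("red",(0,150,70),(8,255,255),(233,123),.08),("blue",(100,120,60),(130,255,255),(203,218),.08),
 ("jar",(0,0,130),(180,60,255),(327,255),.07),("box",(100,120,60),(130,255,255),(353,155),.039),("conetip",(0,0,110),(180,60,255),(243,93),.02),
 ("hub",(0,0,35),(180,255,75),(246,179),.077),("post",(0,0,35),(180,255,75),(155,203),.077),("lens",(0,0,0),(180,255,45),(122,164),.089)]:
    uv,a=cen(c,lo,hi,near); P[n]=ray(c,*uv,z)[:2] if uv is not None else None; print(n,uv,a,P[n])
w,y=P["white"],P["yellow"]; print("wy",np.linalg.norm(w-y))
d=lambda a,b:np.linalg.norm(P[a]-P[b])
for k in("white","green","red","blue"): print(k,d("hub",k),np.degrees(np.arctan2(*(P[k]-P["hub"])[::-1])))
print("pivot",d("post","yellow"),d("post","lens"),[np.degrees(np.arctan2(*(P[k]-P["post"])[::-1])) for k in("yellow","lens")])
cr=c["frame"][90:250,80:340,::-1]; cv2.imwrite("pics/crop1.png",cv2.resize(cr,None,fx=3,fy=3))
E
```

```text
white [193.42424242 166.57575758] 33 [0.62507715 0.0251015 ]
yellow [170.33333333 160.77777778] 36 [0.63989606 0.07797653]
green [300.38356164 196.94520548] 73 [ 0.54767626 -0.2121748 ]
red [232.8902439  123.25609756] 82 [ 0.71072693 -0.07105394]
blue [202.09210526 218.14473684] 76 [5.08284012e-01 5.86563996e-05]
jar [327.43302181 255.22741433] 321 [ 0.41927149 -0.26859027]
box [353.21010101 154.48080808] 495 [ 0.64103763 -0.34142204]
conetip [243.75        93.53703704] 216 [ 0.79127911 -0.09600806]
hub [245.54613466 179.29177057] 401 [ 0.58909904 -0.09503988]
post [154.53012048 203.6746988 ] 249 [0.54206628 0.10113889]
lens [122.33971292 164.20574163] 209 [0.62735544 0.16410568]
wy 0.054912375954037466
white 0.12541282390925373 73.32889642004068
green 0.1242434503333392 -109.47528244069514
red 0.12397043325293014 11.156009433616253
blue 0.12479904552242187 130.3579849142392
pivot 0.100534378007775 0.1060144233276673 [np.float64(-13.320175322986687), np.float64(36.43750120069934)]
```

View pics/crop1.png

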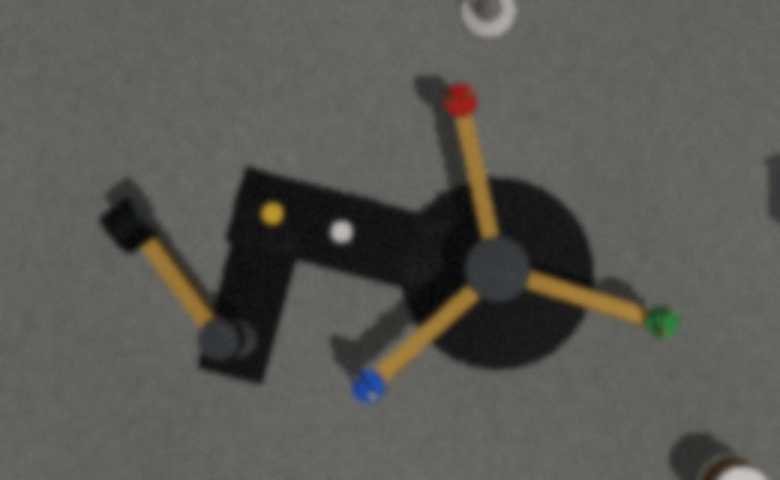

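```bash
python3 - <<'E'
from h import *
c=read_camera("top"); s=readout.get_state()
A=R.from_quat(s["tcp_rot"]).as_matrix(); print(A.round(3)); print("yaw y,z",[np.degrees(np.arctan2(A[1,i],A[0,i])) for i in(1,2)])
hsv=cv2.cvtColor(c["frame"],cv2.COLOR_RGB2HSV); m=cv2.inRange(hsv,np.array((12,100,70)),np.array((30,255,255)))
n,l,st,ce=cv2.connectedComponentsWithStats(m)
for i in range(1,n):
    if st[i,4]<60: continue
    v,u=np.nonzero(l==i); p=np.array([ray(c,a,b,.072)[:2] for a,b in zip(u,v)]).astype(np.float32)
    L=cv2.fitLine(p,cv2.DIST_L2,0,.01,.01).ravel(); print(ce[i],st[i,4],L[2:],np.degrees(np.arctan2(L[1],L[0])))
E
```

```text
[[-0.001  0.303  0.953]
 [-0.001  0.953 -0.303]
 [-1.    -0.002 -0.   ]]
yaw y,z [np.float64(72.36239163832045), np.float64(-17.63762752423475)]
[207.99081926  14.63245935] 12853 [ 0.9530421  -0.02492348] 89.57352
[238.63736264 148.95238095] 273 [ 0.6558406  -0.08179016] 11.502013
[138.83404255 183.30638298] 235 [0.58686656 0.13503306] 35.05757
[274.63888889 188.6875    ] 288 [ 0.56720924 -0.15768282] 70.83697
[222.66308244 199.98207885] 279 [ 0.54587585 -0.0443175 ] -49.461
```

Emit:
drive_tool --pt "0 0 0 8 0" --pt "0 0 0 8 0"

```text
time: 0.4
eef_pos: [0.2044, 0.6431, 0.2309]
tcp_rot: [0.206, 0.676, -0.207, 0.676]
contact_force: [-0.0, 0.6, 0.2]
opening: 0.69
```

```bash
python3 -c "
from h import *
s=readout.get_state();print(s['qpos'],s['eef_pos'],s['opening']);A=R.from_quat(s['tcp_rot']).as_matrix();print([np.degrees(np.arctan2(A[1,i],A[0,i])) for i in(1,2)])"
```

```text
[ 1.11295221e+00  2.86601221e-01  1.57714851e+00 -2.16191708e-05
  1.27863673e+00  1.34951882e-01] [0.20440708 0.64307623 0.23088071] 0.6899716787334915
[np.float64(56.03564574469014), np.float64(-33.964348537833374)]
```

Emit:
drive_tool --pt "0 0 0 7 0" --pt "0 0 0 7 0" --pt "0 0 0 7 0" --pt "0 0 2.5 0 0" --pt "0 0.2 4.5 0 0" --pt "0 0.2 4.5 0 0" --pt "0 0.2 4.5 0 0" --pt "0 0.2 4.5 0 0" --pt "0 0.2 4.5 0 0" --pt "0 0.2 4.5 0 0"

```text
time: 1.4
eef_pos: [0.3857, 0.4081, 0.2312]
tcp_rot: [0.324, 0.628, -0.324, 0.628]
contact_force: [0.1, 0.4, 0.4]
opening: 0.0
```

Emit:
drive_tool --pt "0 0.2 4.5 0 0" --pt "0 0.2 4.5 0 0" --pt "0 0.2 4.5 0 0" --pt "0 0.2 4.5 0 0" --pt "0 0.1 4.5 0 0" --pt "0 0.1 4.5 0 0" --pt "0 0 3.5 0 0" --pt "0 0 0 0 0" --pt "0 0 0 0 0"

```text
time: 2.3
eef_pos: [0.5697, 0.1661, 0.2309]
tcp_rot: [0.325, 0.628, -0.325, 0.628]
contact_force: [0.1, 0.2, -0.8]
opening: 0.001
```

```bash
python3 -c "
from h import *
s=readout.get_state();print(s['time'],s['qpos'],s['eef_pos'],s['opening']);A=R.from_quat(s['tcp_rot']).as_matrix();print([np.degrees(np.arctan2(A[1,i],A[0,i])) for i in(1,2)])"
```

```text
2.3 [ 1.12612969e-01  1.09400110e-01  1.78291192e+00  4.50566404e-04
  1.25031160e+00 -5.02910922e-01] [0.56971    0.1660798  0.23089456] 0.0006089664239374099
[np.float64(35.25879332554701), np.float64(-54.74124149257238)]
```

Emit:
drive_tool --pt "3.5 -0.6 0 0 0" --pt "4 0 0 0 0" --pt "4 0 0 0 0" --pt "4 0 0 0 0" --pt "2.8 0 0 0 0" --pt "0 0 0 0 0" --pt "0 0 0 0 0"

```text
time: 3.0
eef_pos: [0.5643, 0.1643, 0.0486]
tcp_rot: [0.324, 0.629, -0.324, 0.628]
contact_force: [-0.2, 0.2, -0.2]
opening: 0.003
```

```bash
python3 - <<'E'
from h import *
s=readout.get_state(); print(s["eef_pos"])
c=read_camera("scene"); im=c["frame"][:,:,::-1]
cv2.imwrite("pics/s1.png",cv2.resize(im[100:290,170:400],None,fx=3,fy=3))
E
```

```text
[0.56431466 0.16427694 0.04863721]
```

View pics/s1.png

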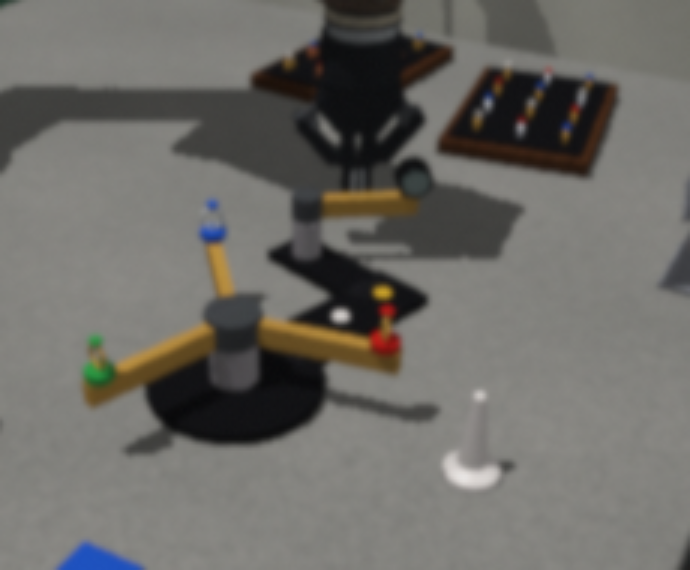

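The gripper stands behind the loupe arm. The knuckles bulge at about (305,125) and (415,120) in the crop, near the loupe at (413,178), so I'm checking their height.

```bash
python3 - <<'E'
from h import *
s=readout.get_state(); A=R.from_quat(s["tcp_rot"]).as_matrix(); p=s["eef_pos"]
c=read_camera("scene")
for w in(-.055,-.045,.045,.055):
  for z in(.09,.11,.13): 
    q=p+w*A[:,1]; q[2]=z; print(w,z,((proj(c,q)-[170,100])*3).round())
E
```

```text
-0.055 0.09 [299. 164.]
-0.055 0.11 [300. 145.]
-0.055 0.13 [300. 126.]
-0.045 0.09 [310. 163.]
-0.045 0.11 [310. 145.]
-0.045 0.13 [310. 125.]
0.045 0.09 [403. 159.]
0.045 0.11 [404. 141.]
0.045 0.13 [405. 121.]
0.055 0.09 [413. 159.]
0.055 0.11 [414. 140.]
0.055 0.13 [416. 121.]
```

The knuckles sit about 57 mm to either side at z ≈ 0.125, with their links sloping down near loupe height. I'll turn the gripper 90° so that they lie along the push direction, away from the loupe.

Emit:
drive_tool --pt "-4 0 0 0 0" --pt "0 0 0 8.5 0" --pt "0 0 0 8.5 0" --pt "0 0 0 8.5 0" --pt "0 0 0 8.5 0" --pt "0 0 0 8.5 0" --pt "0 0 0 8.5 0" --pt "0 0 0 8.5 0" --pt "0 0 0 8.5 0" --pt "0 0 0 8.5 0"

```text
time: 4.1
eef_pos: [0.5664, 0.1636, 0.0913]
tcp_rot: [0.646, 0.29, -0.643, 0.291]
contact_force: [-0.6, -0.6, 0.1]
opening: 0.003
```

Emit:
drive_tool --pt "0 0 0 8.5 0" --pt "0 0 0 5.1 0" --pt "2 0 0 0 0" --pt "2 0 0 0 0" --pt "0 0 0 0 0" --pt "0 0 0 0 0"

```text
time: 4.7
eef_pos: [0.5657, 0.1635, 0.0501]
tcp_rot: [0.675, 0.214, -0.673, 0.214]
contact_force: [-0.2, 0.9, -0.3]
opening: -0.0
```

```bash
cat > st.py <<'E'
from h import *
import sys
s=readout.get_state();A=R.from_quat(s['tcp_rot']).as_matrix();p=s['eef_pos']
print(s['time'],'pos',p.round(4),'yaw_y',np.degrees(np.arctan2(A[1,1],A[0,1])).round(1),'q6',np.degrees(s['qpos'][5]).round(1),'F',s['contact_force'].round(1))
for n,o in(("piv",(.5425,.105)),("hub",(.589,-.095))):
    d=p[:2]-o; print(n,"r",np.hypot(*d).round(4),"ang",np.degrees(np.arctan2(d[1],d[0])).round(1))
E
python3 st.py
```

```text
4.7 pos [0.5657 0.1635 0.0501] yaw_y -54.7 q6 61.0 F [-0.2  0.9 -0.3]
piv r 0.0629 ang 68.4
hub r 0.2595 ang 95.1
```

Emit:
drive_tool --pt "0.1 0.4 0 0 0" --pt "0 0.4 0 0 0" --pt "0 0.4 0 0 0" --pt "0 0.37 -0.13 4 0" --pt "0 0.37 -0.13 4 0" --pt "0 0.37 -0.13 4 0" --pt "0 0.37 -0.13 4 0" --pt "0 0.37 -0.13 4 0" --pt "0 0.37 -0.13 4 0"

```text
time: 5.6
eef_pos: [0.5886, 0.1368, 0.0479]
tcp_rot: [0.704, 0.068, -0.704, 0.068]
contact_force: [-0.5, 1.8, 1.5]
opening: -0.002
```

```bash
python3 st.py
```

```text
5.6 pos [0.5886 0.1368 0.0479] yaw_y -78.9 q6 82.4 F [-0.5  1.8  1.5]
piv r 0.056 ang 34.6
hub r 0.2318 ang 90.1
```

Emit:
drive_tool --pt "0 0.37 -0.13 4 0" --pt "0 0.37 -0.13 4 0" --pt "0 0.37 -0.13 4 0" --pt "0 0.37 -0.13 4 0" --pt "0 0.37 -0.13 4 0" --pt "0 0 0 0 0" --pt "0 0 0 0 0"

```text
time: 6.3
eef_pos: [0.5959, 0.1185, 0.0476]
tcp_rot: [0.705, -0.053, -0.705, -0.053]
contact_force: [-0.6, -0.1, 0.6]
opening: -0.005
```

```bash
python3 st.py; python3 - <<'E'
from h import *
for n,b in(("top",(90,80,160,140)),("scene",(120,230,110,110))):
    c=read_camera(n); cv2.imwrite(f"pics/l_{n}.png",cv2.resize(c["frame"][b[0]:b[0]+b[2],b[1]:b[1]+b[3],::-1],None,fx=3,fy=3))
E
python3 -c "
import cv2,numpy as np
a=cv2.imread('pics/l_top.png');b=cv2.imread('pics/l_scene.png');o=np.zeros((480,760,3),np.uint8);o[:480,:420]=a;o[:330,425:755]=b;cv2.imwrite('pics/l.png',o)"
```

```text
6.3 pos [0.5959 0.1185 0.0476] yaw_y -98.7 q6 100.4 F [-0.6 -0.1  0.6]
piv r 0.0551 ang 14.2
hub r 0.2136 ang 88.1
```

View pics/l.png

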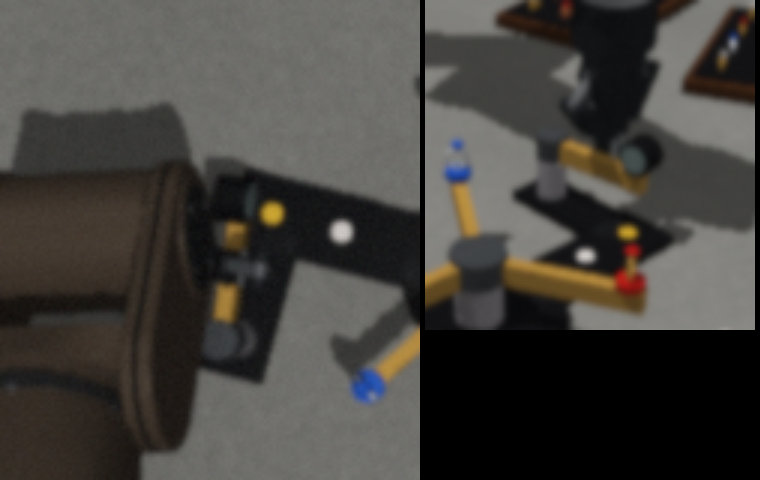

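The loupe arm has almost reached its mark: in the top crop the loupe is at (235,195), brass at (228,300)–(236,236), yellow dot at (272,213) and post at (218,341). I'll measure its angle.

```bash
cat > lm.py <<'E'
from h import *
c=read_camera("top")
post=ray(c,152.6,203.6,.077)[:2]; y=ray(c,170.33,160.78,.0135)[:2]
tgt=np.degrees(np.arctan2(*(y-post)[::-1])); print("post",post,"len",np.linalg.norm(y-post),"target",tgt)
hsv=cv2.cvtColor(c["frame"],cv2.COLOR_RGB2HSV); m=cv2.inRange(hsv,np.array((12,100,60)),np.array((30,255,255)))
w=np.zeros_like(m); w[155:205,140:185]=255; cv2.circle(w,(170,161),7,0,-1); m&=w
v,u=np.nonzero(m); p=np.array([ray(c,a,b,.072)[:2] for a,b in zip(u,v)]); k=np.linalg.norm(p-post,axis=1); p=p[(k>.02)&(k<.105)]
for q in(p,): L=cv2.fitLine(q.astype(np.float32),cv2.DIST_L2,0,.01,.01).ravel(); print(len(q),"line",np.degrees(np.arctan2(L[1],L[0])),"cen",L[2:],"from post",np.degrees(np.arctan2(*(L[2:]-post)[::-1])))
far=p[np.linalg.norm(p-post,axis=1)>.06]; 
if len(far): print("far",len(far),np.degrees(np.arctan2(*(far.mean(0)-post)[::-1])))
E
python3 lm.py
```

```text
post [0.54234308 0.10523939] len 0.1012840442276446 target -15.610451931905764
151 line -8.889604 cen [0.5923068  0.09731646] from post -9.010576656931217
far 64 -8.958711063644449
```

Emit:
drive_tool --pt "0 0.23 -0.09 2.5 0" --pt "0 0.23 -0.09 2.5 0" --pt "0 0.12 -0.05 1.3 0" --pt "0 0 0 0 0" --pt "0 0 0 0 0"

```text
time: 6.95
eef_pos: [0.5967, 0.1128, 0.0473]
tcp_rot: [-0.701, 0.092, 0.701, 0.092]
contact_force: [-0.7, 0.7, 0.2]
opening: -0.002
```

```bash
python3 st.py; python3 lm.py
```

```text
6.95 pos [0.5967 0.1128 0.0473] yaw_y -105.0 q6 106.1 F [-0.7  0.7  0.2]
piv r 0.0548 ang 8.2
hub r 0.2079 ang 87.9
post [0.54234308 0.10523939] len 0.1012840442276446 target -15.610451931905764
157 line -14.174047 cen [0.5916016  0.09260626] from post -14.38437883063482
far 70 -14.342870597202042
```

Emit:
drive_tool --pt "0 0.12 -0.03 1 0" --pt "0 0 0 0 0" --pt "0 -0.5 0 0 0" --pt "0 -2 0 0 0" --pt "-3 -2 0 0 0" --pt "-5 0 0 0 0" --pt "-2 0 0 0 0" --pt "0 0 0 0 0"

```text
time: 7.8
eef_pos: [0.6124, 0.1553, 0.1527]
tcp_rot: [0.704, -0.098, -0.697, -0.099]
contact_force: [1.4, -0.1, -0.4]
opening: 0.002
```

```bash
python3 st.py; python3 lm.py; python3 - <<'E'
from h import *
c=read_camera("top"); cv2.imwrite("pics/l2.png",cv2.resize(c["frame"][90:250,80:300,::-1],None,fx=3,fy=3))
E
```

```text
7.8 pos [0.6124 0.1553 0.1527] yaw_y -106.0 q6 111.1 F [ 1.4 -0.1 -0.4]
piv r 0.0861 ang 35.7
hub r 0.2514 ang 84.7
post [0.54234308 0.10523939] len 0.1012840442276446 target -15.610451931905764
255 line -16.372477 cen [0.5926927  0.09091118] from post -15.884999289059992
far 99 -16.01483613257477
```

View pics/l2.png

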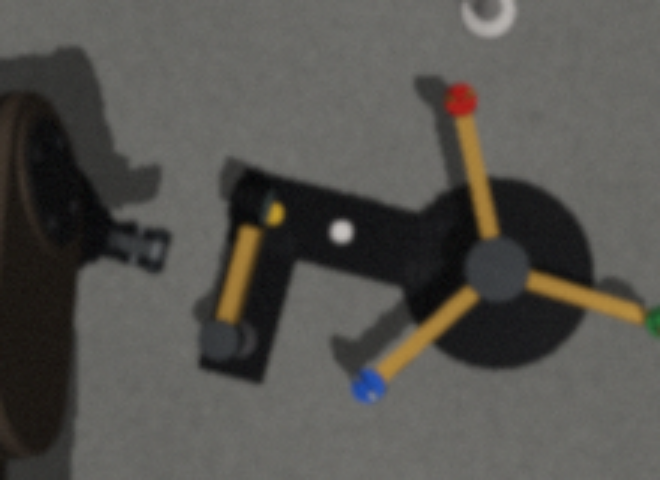

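The loupe arm measures -16.0° against a target of -15.6°, and the loupe at (255,200) covers the yellow dot apart from parallax. Next I move over to push the blue arm anticlockwise.

Emit:
drive_tool --pt "0 0 0 8.4 0" --pt "0 0 0 8.4 0" --pt "0 0 0 8.4 0" --pt "0 0 0 8.4 0" --pt "0 3.6 -2.5 0 0" --pt "0 3.6 -2.5 0 0" --pt "0 3.6 -2.5 0 0" --pt "0 3.6 -2.5 0 0" --pt "0 0 0 0 0" --pt "0 0 0 0 0"

```text
time: 8.9
eef_pos: [0.5628, -0.0155, 0.145]
tcp_rot: [-0.64, 0.298, 0.643, 0.297]
contact_force: [0.7, -0.5, 0.5]
opening: -0.001
```

```bash
python3 st.py
```

```text
8.9 pos [ 0.5628 -0.0155  0.145 ] yaw_y -139.8 q6 127.9 F [ 0.7 -0.5  0.5]
piv r 0.1222 ang -80.4
hub r 0.0837 ang 108.2
```

Emit:
drive_tool --pt "4 0 0 0 0" --pt "4 0 0 0 0" --pt "1.7 0 0 0 0" --pt "0 0 0 0 0" --pt "0 0.4 -0.1 0 0" --pt "0 0.4 -0.1 0 0" --pt "0 0.3 0 0 0" --pt "0 0.53 0.12 -4 0" --pt "0 0.53 0.12 -4 0" --pt "0 0.53 0.12 -4 0"

```text
time: 9.9
eef_pos: [0.544, -0.032, 0.0519]
tcp_rot: [0.671, -0.227, -0.669, -0.228]
contact_force: [0.8, 1.6, 1.2]
opening: -0.003
```

```bash
python3 st.py
```

```text
9.9 pos [ 0.544  -0.032   0.0519] yaw_y -127.5 q6 113.4 F [0.8 1.6 1.2]
piv r 0.137 ang -89.4
hub r 0.0774 ang 125.5
```

Emit:
drive_tool --pt "0.2 0.53 0.12 -4 0" --pt "0.1 0.53 0.12 -4 0" --pt "0 0.53 0.12 -4 0" --pt "0 0.53 0.12 -4 0" --pt "0 0.53 0.12 -4 0" --pt "0 0.53 0.12 -4 0" --pt "0 0.53 0.12 -4 0" --pt "0 0.53 0.12 -4 0" --pt "0 0.53 0.12 -4 0" --pt "0 0.53 0.12 -4 0"

```text
time: 10.9
eef_pos: [0.5151, -0.0771, 0.0487]
tcp_rot: [0.708, 0.015, -0.706, 0.015]
contact_force: [-0.4, -0.2, 1.7]
opening: -0.001
```

```bash
python3 st.py
```

```text
10.9 pos [ 0.5151 -0.0771  0.0487] yaw_y -87.5 q6 67.8 F [-0.4 -0.2  1.7]
piv r 0.1841 ang -98.6
hub r 0.076 ang 166.4
```

Emit:
drive_tool --pt "0 0.53 0.13 -4 0" --pt "0 0.53 0.13 -4 0" --pt "0 0.53 0.13 -4 0" --pt "0 0.53 0.13 -4 0" --pt "0 0.53 0.13 -4 0" --pt "0 0.53 0.13 -4 0" --pt "0 0.53 0.13 -4 0" --pt "0 0.53 0.13 -4 0" --pt "0 0.53 0.13 -4 0" --pt "0 0.53 0.13 -4 0"

```text
time: 11.9
eef_pos: [0.5213, -0.1302, 0.0485]
tcp_rot: [0.66, 0.256, -0.659, 0.256]
contact_force: [-0.1, 2.4, 0.5]
opening: 0.0
```

```bash
python3 st.py
```

```text
11.9 pos [ 0.5213 -0.1302  0.0485] yaw_y -47.5 q6 22.6 F [-0.1  2.4  0.5]
piv r 0.2361 ang -95.2
hub r 0.0763 ang -152.6
```

Emit:
drive_tool --pt "0 0.53 0.14 -4 0" --pt "0 0.53 0.14 -4 0" --pt "0 0.53 0.14 -4 0" --pt "0 0.53 0.14 -4 0" --pt "0 0.53 0.14 -4 0" --pt "0 0.53 0.14 -4 0" --pt "0 0.53 0.14 -4 0" --pt "0 0.53 0.14 -4 0" --pt "0 0.53 0.14 -4 0" --pt "0 0.53 0.14 -4 0"

```text
time: 12.9
eef_pos: [0.5592, -0.1677, 0.0483]
tcp_rot: [0.532, 0.466, -0.531, 0.466]
contact_force: [-1.7, 1.0, 0.5]
opening: 0.003
```

```bash
python3 st.py; python3 - <<'E'
from h import *
c=read_camera("top"); cv2.imwrite("pics/c1.png",cv2.resize(c["frame"][90:270,80:340,::-1],None,fx=3,fy=3))
E
```

```text
12.9 pos [ 0.5592 -0.1677  0.0483] yaw_y -7.5 q6 -19.2 F [-1.7  1.   0.5]
piv r 0.2732 ang -86.5
hub r 0.0786 ang -112.3
```

View pics/c1.png

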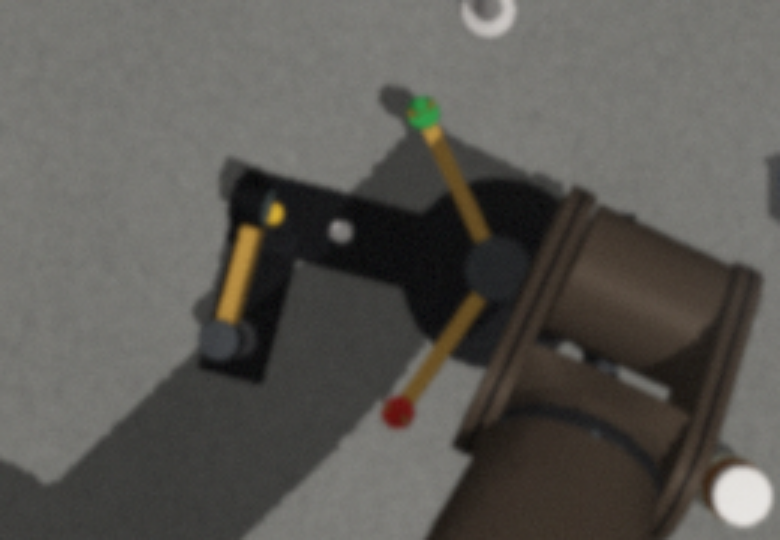

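The green ring is now at (424,112) and the white dot at (341,231), with the pushed blue arm hidden under the hand. I'll measure the green angle.

```bash
cat > cm.py <<'E'
from h import *
c=read_camera("top"); hub=ray(c,245.5,179.3,.077)[:2]; hub=np.array([.589,-.095]); w=np.array([.62508,.02510])
hsv=cv2.cvtColor(c["frame"],cv2.COLOR_RGB2HSV)
for n,lo,hi,off in(("green",(45,80,40),(85,255,255),0),("red",(0,150,50),(8,255,255),-120)):
    m=cv2.inRange(hsv,np.array(lo),np.array(hi)); m[:,:150]=0;m[:,300:]=0
    k,_,st,ce=cv2.connectedComponentsWithStats(m)
    i=1+np.argmax(st[1:,4]); p=ray(c,*ce[i],.08)[:2]; d=p-hub
    print(n,ce[i],st[i,4],p,"r",np.hypot(*d),"ang-off",np.degrees(np.arctan2(d[1],d[0]))+off, "dist white",np.linalg.norm(p-w))
print("target",np.degrees(np.arctan2(*(w-hub)[::-1])))
E
python3 cm.py
```

```text
green [219.78409091 127.68181818] 88 [ 0.70178466 -0.04259181] r 0.12436638592209058 ang-off 24.923104463719234 dist white 0.10230242738982136
red [212.95652174 227.27536232] 69 [ 0.48811493 -0.0226203 ] r 0.12416367755102688 ang-off 24.342562177278722 dist white 0.14504019452627145
target 73.2788744544334
```

Emit:
drive_tool --pt "0 0.53 0.12 -4 0" --pt "0 0.53 0.12 -4 0" --pt "0 0.53 0.12 -4 0" --pt "0 0.53 0.12 -4 0" --pt "0 0.53 0.12 -4 0" --pt "0 0.53 0.12 -4 0" --pt "0 0.53 0.12 -4 0" --pt "0 0.53 0.12 -4 0" --pt "0 0.53 0.12 -4 0" --pt "0 0.53 0.12 -4 0"

```text
time: 14.0
eef_pos: [0.6122, -0.1699, 0.0479]
tcp_rot: [0.34, 0.62, -0.341, 0.62]
contact_force: [-1.3, 0.9, 0.3]
opening: 0.001
```

Emit:
drive_tool --pt "0 0.26 0.06 -2 0" --pt "0 0 0 0 0" --pt "0 0 0 0 0"

```text
time: 14.3
eef_pos: [0.6152, -0.1692, 0.048]
tcp_rot: [0.331, 0.625, -0.33, 0.626]
contact_force: [-0.0, 0.4, -0.6]
opening: 0.0
```

```bash
python3 st.py; python3 cm.py
```

```text
14.3 pos [ 0.6152 -0.1692  0.048 ] yaw_y 34.3 q6 -58.7 F [-0.   0.4 -0.6]
piv r 0.2837 ang -75.2
hub r 0.0787 ang -70.6
green [191.87037037 156.13888889] 108 [0.64178412 0.01874253] r 0.1253934836917494 ang-off 65.10555735028979 dist white 0.01787302168431598Traceback (most recent call last):
  File "cm.py", line 7, in <module>
    i=1+np.argmax(st[1:,4]); p=ray(c,*ce[i],.08)[:2]; d=p-hub
        ~~~~~~~~~^^^^^^^^^^
    return _wrapfunc(a, 'argmax', axis=axis, out=out, **kwds)
    return bound(*args, **kwds)
ValueError: attempt to get argmax of an empty sequence
```

Emit:
drive_tool --pt "0 0.4 0.09 -3 0" --pt "0 0.4 0.09 -3 0" --pt "0 0.27 0.06 -2 0" --pt "0 0 0 0 0" --pt "0 0 0 0 0"

```text
time: 14.85
eef_pos: [0.625, -0.1645, 0.0475]
tcp_rot: [0.286, 0.647, -0.286, 0.647]
contact_force: [-0.0, 0.1, 0.7]
opening: -0.002
```

```bash
python3 st.py; python3 cm.py 2>/dev/null
```

```text
14.85 pos [ 0.625  -0.1645  0.0475] yaw_y 42.3 q6 -66.0 F [-0.   0.1  0.7]
piv r 0.2819 ang -73.0
hub r 0.0783 ang -62.6
green [189.16842105 163.25263158] 95 [0.62662661 0.02486808] r 0.12563486425753964 ang-off 72.57291947021562 dist white 0.0015638999882332393
```

Emit:
drive_tool --pt "0 0.1 0.02 -0.7 0" --pt "0 0 0 0 0" --pt "0 -0.5 0 0 0" --pt "0 -1.5 0 0 0" --pt "-3 -0.5 0 0 0" --pt "-5 0 0 0 0" --pt "-5 0 0 0 0" --pt "-4 0 -3 0 0" --pt "0 0 -5 0 0" --pt "0 0 -5 0 0"

```text
time: 15.9
eef_pos: [0.5183, -0.0865, 0.2195]
tcp_rot: [0.282, 0.647, -0.282, 0.65]
contact_force: [-0.5, -0.3, -0.6]
opening: 0.002
```

```bash
python3 st.py; python3 cm.py; python3 lm.py; python3 - <<'E'
from h import *
c=read_camera("top"); cv2.imwrite("pics/f.png",cv2.resize(c["frame"][:,:,::-1],None,fx=1.5,fy=1.5))
print("lens expected px",proj(c,(.6399,.078,.089)))
E
```

```text
15.9 pos [ 0.5183 -0.0865  0.2195] yaw_y 42.9 q6 -63.5 F [-0.5 -0.3 -0.6]
piv r 0.193 ang -97.2
hub r 0.0712 ang 173.1
green [189.18085106 163.78723404] 94 [0.62547655 0.02486791] r 0.12529507329627546 ang-off 73.0746713118551 dist white 0.00045946969125325
post [0.54234308 0.10523939] len 0.1012840442276446 target -15.610451931905764
206 line -17.105324 cen [0.59246176 0.09058022] from post -16.30362419030072
far 80 -16.485378282703895
lens expected px [163.21331738 157.25810715]Traceback (most recent call last):
  File "cm.py", line 7, in <module>
    i=1+np.argmax(st[1:,4]); p=ray(c,*ce[i],.08)[:2]; d=p-hub
        ~~~~~~~~~^^^^^^^^^^
    return _wrapfunc(a, 'argmax', axis=axis, out=out, **kwds)
    return bound(*args, **kwds)
ValueError: attempt to get argmax of an empty sequence
```

View pics/f.png

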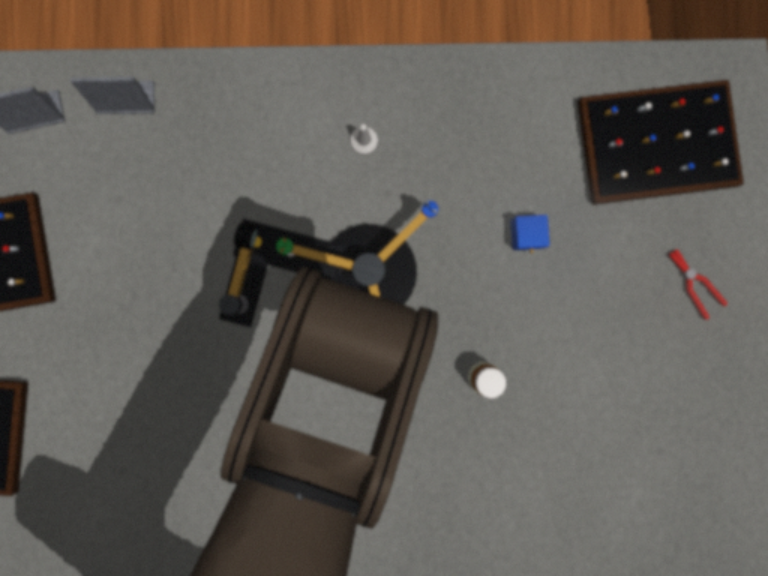

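The green ring at (285,245) hides the white dot. The loupe shows at about (246,235), against (245,236) expected when it is over the yellow dot. The jar (490,382), cone (364,139) and box (531,231) have not moved, and the hand is high and clear.

```bash
python3 -c "
from plant import sign_off; print(sign_off())"
```

```text
the job is handed in; nothing more can be done
None
```

I pushed the loupe's arm about 51° clockwise and the carousel about 183° anticlockwise (on the blue arm). I used a shut fingertip throughout, then lifted the hand clear and handed the job in at about 16 s. No verdict was reported.

My last checks, all from the top camera:
- **Green ring:** about 0.5 mm from the white dot (limit 8 mm). The red-pad cross-check failed at the end because the hand hid that pad.
- **Loupe:** the arm measured -16.3° to -16.5°, against a target of -15.6°, so about 1.5 mm off the yellow dot (limit 8 mm). Right after the push it read -15.9° to -16.0°; part of the 0.4° drift is probably the robot's shadow on the arm. By eye, the loupe sits within about a pixel (2 mm) of where it should appear.
- **Jar, cone and box:** they look unmoved in the picture; I judged this by eye and did not re-measure them.
- **Contact forces:** horizontal readings at the end of each move were about 2.5 N or less. The hand was kept away from the rings and the loupe.

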